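Bolt the board magazine to its dock past the spring safety catch

TASK

Lock the circuit-board magazine into its dock: press the yellow safety-catch bar down with one fingertip and keep it held down while the other fingertip pushes the red tab of the bolt all the way home into the keeper, then let go of both so that the catch springs back up and locks the bolt. Only push, do not pinch or lift anything, and leave the reel, bottle, cup and screwdriver where they stand.

Things in the scene. Friction and masses are not known exactly. Their poses are not given: they have to be found in the camera images.
- dock: Fixed aluminium dock plate, 160 (x) by 520 (y) by 8 mm. Its frame: x across the bolt (+x away from the robot), y along the bolt towards the magazine, z up; origin on the table under the bolt mechanism. In this frame (mm): yellow catch bar x -55 to -25; clear guard x -22 to 2; red tab x 8 to 48; bolt guides y -119 to -105 and 65 to 79, tops at z 38.
- catch_pad (a point): Centre of the flat top of the yellow spring catch bar, 30 mm wide (dock x), 144 mm long (dock y). With the catch up it is 50 mm above the table, at (-40, -22, 50) mm in the dock's frame; it sinks with the bar. A fingertip may press anywhere on the bar and slide along it while holding it down. Axes as the dock's.
- catch (a joint): How far the catch bar is pressed down, m: 0 up, 0.010 down on its stop. Spring: 2.4 N to start, 6.4 N fully down. Pressed over about 0.0055 it frees the bolt. When up, its three teeth stop the bolt at about 0.009 m of bolt travel and twice more on the way, and lock it once home. Hold it right down during the whole slide.
- bolt_tab (a point): Centre of the upper part of the bolt's red upright tab, 60 mm above the table, at (28, -27 + bolt travel, 60) mm in the dock's frame. Tab 40 mm wide (dock x), 8 mm thick (dock y), its top 70 mm above the table; about 70 mm are free above the rod on its -y side. The bolt rod below is 16 mm thick, its top 32 mm above the table. Axes as the dock's.
- bolt (a joint): Bolt travel in m towards the keeper (dock +y): starts at 0 to 0.008 (unlocked), 0.054 is fully home on its stop. Sliding it takes about 3 N. The catch can spring up behind it only beyond about 0.049.
- guard (a point): Centre of the top of the fixed clear guard strip over the locking teeth, between bar and tab: 24 mm wide (dock x), 172 mm long (dock y), top 60 mm above the table. The fingers must straddle it.
- keeper (a point): Middle of the fixed blue keeper eye, into which the bolt rod slides: 24 mm above the table, at (28, 114, 24) mm in the dock's frame; the eye's top is 48 mm above the table.
- magazine (a point): Centre of the top of the board magazine (upright green boards), fixed on the dock: 150 (dock x) by 190 (dock y) mm, top 122 mm above the table.
- reel: Loose blue reel standing on its flange, 56 mm diameter, 46 mm high; origin at the centre of its underside. Leave alone.
- flux: Loose white bottle with a red cap, 48 mm diameter, 110 mm high; origin at the centre of its underside. Leave alone.
- cup: Loose orange cup, 64 mm diameter, 60 mm high; origin at the centre of its underside. Leave alone.
- driver: Loose screwdriver lying on the table, handle towards its own -x; origin on the table under its middle. Leave alone.

How it is judged (in metres and radians):
On the way, in this order (a step that is already met when the one before it is completed fails the run):
1. the catch is held down by a finger, the bolt not yet moved on (value of joint catch above 0.0055 m and contact force between the fingers and catch above 0.5 N and value of joint bolt below 0.012 m), for 0.05 s.
2. the bolt passes half-way with the catch held down by a finger (value of joint bolt between 0.02 and 0.048 m and value of joint catch above 0.0055 m and contact force between the fingers and catch above 0.5 N), for 0.02 s.
3. the bolt is fully home while the catch is still held down (value of joint bolt above 0.0495 m and value of joint catch above 0.0045 m), for 0.02 s.
At the end, for the whole second after the job is handed in: The bolt is home in the keeper (travel over 47.5 mm of 54), the catch has sprung back up (less than 2 mm down), and the reel, bottle and cup stand upright within 15 mm, the screwdriver within 20 mm, of where they were (value of joint bolt above 0.0475 m and value of joint catch below 0.002 m and distance of each of reel, flux, cup from where it was at the start of the episode below 0.015 m and distance of driver from where it was at the start of the episode below 0.02 m and angle between each of reel, flux, cup's own z axis and vertical below 0.2 rad); the robot touches nothing.
It fails at once if the catch is let up while the bolt is on its way (value of joint bolt between 0.013 and 0.045 m and value of joint catch below 0.003 m).
It fails at once if a bystander is moved or lifted (distance of any of reel, flux, cup from where it was at the start of the episode above 0.025 m or distance of driver from where it was at the start of the episode above 0.03 m).
It also fails if it takes over 32 s, if anything falls off the work surface, if the arm or the gripper's body presses on something with over 40 N, if the wrist force passes 120 N, or if a joint passes its speed limit or range.

ROBOT

A 6-joint arm with a two-finger parallel gripper is mounted at the origin on the work surface. World frame = base frame: x ahead of the robot, y to its left, z up, the work surface at z = 0. Lengths are in m, angles in degrees, forces in N, time in s.
With the tool pointing down it reaches from about 0.4 to 0.825 m from the base axis. Payload 7 kg.
Tool frame: the origin (TCP) lies on the front face of the gripper's body, between the roots of the fingers; the fingertips stand 66 mm ahead of it and the grasp point (between the pads) lies 47 mm ahead of it; z points along the fingers, y is the line along which they close (so a half turn about z gives the same grasp; the last joint's range is limited). The gripper opens to 88 mm and grips with 3 to 60 N. Pads are 19 mm wide; open, the fingers measure 130 mm over their backs; the gripper's body (78 mm by 193 mm) begins 47 mm behind the grasp point.
Start: joints at [-58.436, 20.546, 0.682, 0, -70.136, -16.507], TCP at [0.175, -0.652, 0.292] pointing down, gripper open.
Joint ranges: [-176.03, 176.03], [-82.01, 121.73], [-58.28, 71.71], [-173.87, 95.51], [-174.79, -0.11], [-173.66, 173.66]. Speed limits (degrees/s): [136.94, 136.94, 172.46, 180, 180, 180].

INTERFACE

Orientations are given as [roll, pitch, yaw] about the fixed x, y, z axes, in that order (R = Rz(yaw) Ry(pitch) Rx(roll)).
In Python, from plant import ctrl gives the robot as it stands.
- The arm moves only by the tool send_rows, never from a script. Its argument "deltas" is a list of rows, each a list of 2 entries, a list of its own where there are three numbers: the shift along the tool's x, y, z each as a share of 800 mm, from -1 to 1, then the turn about the tool's z as a share of 90 degrees, from -1 to 1. A call has exactly 5 rows; each row is the pose to reach, as a shift and turn from the pose commanded when the call began, along the tool's axes at that moment; what a row does not reach only later rows make up. A row lasts 1/12 s, in which the tool goes at most 41.7 mm and 7.16 degrees, less where a joint would pass 70% of its speed; a pose out of reach is approached as far as the arm can. A call with a number of a shift or a turn outside -1 to 1 is refused whole. A call with a gripper value outside its range is refused whole. "gripper" is the opening, from 0 (shut) to 1 (fully open), set as the call begins (left out, the last holds). The fingers move at their own pace and stop on an object; the grip force is fixed at half the most. Time passes only in rows, so rows that repeat a pose let the fingers close, or fill a call up. It gives the time, the measured TCP pose, the force, the opening and the grip force at its end, in the units of the state.
- ctrl.get_obs(): the state, without advancing time (a new reading comes with each control period).
- ctrl.snapshot(name): name is "scene" or "side" or "wrist"; returns a dict with "color" (400x640x3 uint8, red, green, blue), "vertical_fov" (degrees; the focal length in pixels is half the picture's height over the tangent of half this angle, whatever the lens; pixels are square), "cx", "cy" (the principal point, pixels), "rvec" (rotation vector, rad) and "tvec" (3), from world to camera coordinates, as OpenCV has them. Camera axes: x right, y down, z forward; pixel columns grow to the right and rows downward; lengths in m; the calibration is good to about 2 mm. A picture is of the moment at which its call begins. There is no depth.
- ctrl.close_job(): hands the job in; it is judged then, once.
Trained networks look in a picture, given as the dict that the camera call returned (one of the last four; its "shot" number tells which), for a name from the list of things; names that differ only in an ending like _2 or _b are one class to them, and where a whole thing is asked for, a point or a joint stands for the part that bears it (a point fixed in the world has none). Each returns a list of dicts, best first, with "conf" (0 to 1); they miss things now and then, are a little off and sometimes report something else, mostly with a low value. They report only what shows in the picture. A call takes as long as a camera call.
- ctrl.boxes_of(picture, thing): "xy" ([column, row] as shares, 0 to 1, of the picture: columns of its width, rows of its height, amid what is visible of it).
- ctrl.cut_out(picture, thing): "pixels" (400x640 bool, what is visible of it) and "xy" ([column, row] as shares, 0 to 1, of the picture: columns of its width, rows of its height, amid what is visible of it).
The state is a dict: "clock": time; "joint_pos": joint angles; "qvel": joint speeds; "tau": joint torques, N m; "tool_pos": TCP position; "orientation": TCP orientation; "force": force on the tool from outside, world axes, zero at the start; "moment": the same for the moment, N m; "opening": finger opening in m; "gripper_force": force on a finger pad.
Only numpy, scipy, OpenCV 4.12 (cv2) and the standard library are available. Lean on these libraries where they do the work, as an engineer would, in place of code of your own. Each camera call takes 0.05 s, during which the arm holds its last target. There are 200 camera calls.

## Working session

There is one attempt and no reset: what is moved stays moved. The work goes in short steps, Python scripts to look and compute and a tool call to move; the robot and the scene stay as the last step left them, time stands still between calls to the robot, and variables do not carry over. Pictures are saved under pics/ and viewed, at most 10 in all, crops included, and the job is handed in when it is done.

Besides the shell and the picture viewer there is one more tool, called after "Request:" as name([rows], argument=value, ...), one row to a line, values as JSON. send_rows: Moves the arm, as the interface text tells. Shift numbers are shares of 800 mm and turn numbers shares of 90 degrees, none past 1 either way. Its arguments: {"type":"object","properties":{"deltas":{"type":"array","items":{"type":"array"}},"gripper":{"type":"number"}},"required":["deltas"]}

```bash
mkdir -p pics; ls; cat > h.py <<'E'
import numpy as np,cv2
from plant import ctrl
def cam(p):
    f=200/np.tan(np.radians(p["vertical_fov"])/2)
    K=np.array([[f,0,p["cx"]],[0,f,p["cy"]],[0,0,1.]])
    return K,cv2.Rodrigues(np.array(p["rvec"],float))[0],np.array(p["tvec"],float).reshape(3)
def ray(p,uv,z):
    K,R,t=cam(p); c=-R.T@t; d=R.T@np.linalg.inv(K)@np.array([uv[0],uv[1],1.])
    return c+d*(z-c[2])/d[2]
def proj(p,X):
    K,R,t=cam(p); return cv2.projectPoints(np.array(X,float).reshape(-1,3),np.array(p["rvec"],float),t,K,None)[0].reshape(-1,2)
def save(p,n): cv2.imwrite("pics/"+n,cv2.cvtColor(p["color"],cv2.COLOR_RGB2BGR))
E
python3 - <<'E'
from h import *
print(ctrl.get_obs())
Z=dict(catch_pad=.05,bolt_tab=.06,guard=.06,keeper=.035,magazine=.122,dock=.008,reel=.046,flux=.1,cup=.06,driver=.01)
ims=[]
for n in ("scene","side","wrist"):
    p=ctrl.snapshot(n); save(p,n+"0.png"); ims.append(p)
    K,R,t=cam(p); print(n,(-R.T@t).round(3),p["vertical_fov"])
    for k,z in Z.items():
        for d in ctrl.boxes_of(p,k)[:2]:
            uv=np.array(d["xy"])*[640,400]
            print(n,k,round(d["conf"],2),uv.round(0),ray(p,uv,z).round(3))
E
```

```text
pics
{'clock': 0.0, 'joint_pos': array([-5.84359772e+01,  2.05912676e+01,  6.34974799e-01, -2.03969346e-02,
       -7.01358965e+01, -1.65085235e+01]), 'qvel': array([-0.04327146,  0.04398917, -0.22639465, -0.01646826, -0.00601925,
        0.07188833]), 'tau': array([ 1.60618525e-03, -5.82715952e+01,  2.93046838e+01,  6.99696645e+00,
        6.85940424e-03, -1.86377606e-04]), 'tool_pos': array([ 0.17524258, -0.65146851,  0.29123274]), 'orientation': array([ 1.79906162e+02, -7.81480259e-03, -1.64951440e+02]), 'force': array([ 0.44427866,  0.34052116, -0.3237218 ]), 'moment': array([-0.03626323,  0.02919214,  0.03901918]), 'gripper_force': 0.0, 'opening': 0.08774332386604454}
scene [1.346 0.182 0.714] 56.88865628771246
scene catch_pad 0.67 [292. 193.] [ 0.537 -0.152  0.05 ]
scene bolt_tab 0.8 [287. 212.] [ 0.636 -0.13   0.06 ]
scene guard 0.59 [353. 214.] [0.583 0.044 0.06 ]
scene keeper 0.55 [352. 212.] [0.547 0.033 0.035]
scene keeper 0.34 [289. 216.] [ 0.622 -0.129  0.035]
scene magazine 0.6 [355. 214.] [0.655 0.061 0.122]
scene dock 0.65 [353. 212.] [0.515 0.03  0.008]
scene dock 0.
[... 227 characters left out ...]
03  0.06 ]
scene driver 0.85 [197. 205.] [ 0.635 -0.423  0.01 ]
side [0.24  0.995 0.827] 43.734633061642036
side catch_pad 0.82 [377. 195.] [ 0.534 -0.13   0.05 ]
side bolt_tab 0.86 [352. 192.] [ 0.598 -0.106  0.06 ]
side guard 0.79 [356. 244.] [0.515 0.105 0.06 ]
side keeper 0.76 [353. 247.] [0.529 0.09  0.035]
side magazine 0.92 [352. 244.] [0.502 0.18  0.122]
side dock 0.7 [356. 244.] [0.534 0.044 0.008]
side reel 0.6 [311. 188.] [ 0.722 -0.107  0.046]
side flux 0.72 [306. 212.] [0.657 0.077 0.1  ]
side cup 0.93 [319. 171.] [ 0.728 -0.177  0.06 ]
side cup 0.31 [352. 244.] [0.524 0.109 0.06 ]
side driver 0.75 [370. 155.] [ 0.641 -0.415  0.01 ]
wrist [ 0.098 -0.673  0.385] 63.83447317975672
```

View pics/scene0.png

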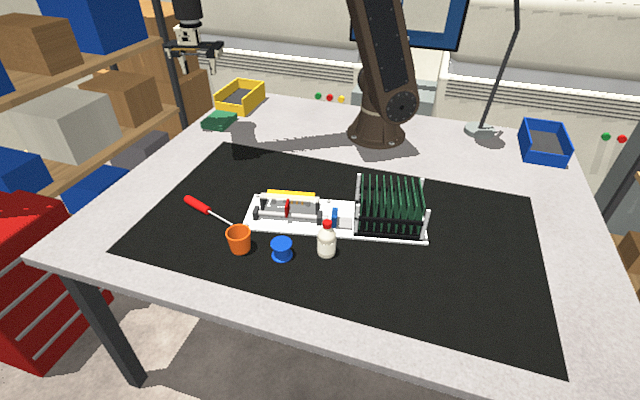

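View pics/side0.png

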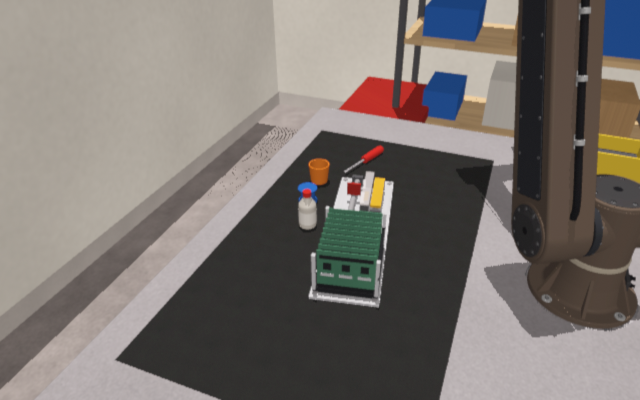

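The scene view shows the yellow bar at (290,194), the tab at (287,210) and the magazine at (390,205). The cup, reel and bottle stand along the dock's far side. In the side view the dock corners are about (311,296), (380,301), (341,180) and (394,181).

```bash
python3 - <<'E'
from h import *
o=ctrl.get_obs()
p=ctrl.snapshot("side")
for uv in [(311,297),(379,302),(340,180),(394,181)]: print("side corner",ray(p,uv,.008).round(3))
def centre(p,k,z):
    for d in ctrl.cut_out(p,k)[:1]:
        ys,xs=np.nonzero(d["pixels"]); 
        if len(xs): print(k,round(d["conf"],2),len(xs),(xs.min(),xs.max(),ys.min(),ys.max()),"base",ray(p,(xs.mean(),ys.max()-2),0).round(3),"mid",ray(p,(xs.mean(),ys.mean()),z).round(3))
Z=dict(catch_pad=.05,reel=.023,flux=.055,cup=.03,driver=.01)
for k,z in Z.items(): centre(p,k,z)
s=ctrl.snapshot("scene")
for uv in [(241,221),(427,243)]: print("scene corner",ray(s,uv,.008).round(3))
for k,z in Z.items(): centre(s,k,z)
for n,q in (("side",p),("scene",s)):
    hsv=cv2.cvtColor(q["color"],cv2.COLOR_RGB2HSV)
    d=ctrl.cut_out(q,"catch_pad")
    m=d[0]["pixels"].astype(np.uint8); r=cv2.minAreaRect(np.argwhere(m)[:,::-1].astype(np.float32))
    for c in cv2.boxPoints(r): print(n,"bar corner",c.round(0),ray(q,c,.048).round(3))
E
```

```text
side corner [0.57  0.258 0.008]
side corner [0.422 0.217 0.008]
side corner [ 0.68  -0.232  0.008]
side corner [ 0.523 -0.287  0.008]
catch_pad 0.83 357 (np.int64(369), np.int64(384), np.int64(177), np.int64(208)) base [ 0.537 -0.15   0.   ] mid [ 0.537 -0.14   0.05 ]
reel 0.7 153 (np.int64(299), np.int64(316), np.int64(183), np.int64(200)) base [ 0.736 -0.116  0.   ] mid [ 0.742 -0.131  0.023]
flux 0.79 603 (np.int64(298), np.int64(316), np.int64(188), np.int64(229)) base [0.685 0.014 0.   ] mid [0.683 0.016 0.055]
cup 0.93 437 (np.int64(308), np.int64(328), np.int64(160), np.int64(184)) base [ 0.742 -0.209  0.   ] mid [ 0.748 -0.222  0.03 ]
driver 0.75 202 (np.int64(359), np.int64(383), np.int64(146), np.int64(163)) base [ 0.627 -0.393  0.   ] mid [ 0.635 -0.419  0.01 ]
scene corner [ 0.657 -0.265  0.008]
scene corner [0.578 0.251 0.008]
catch_pad 0.82 99 (np.int64(269), np.int64(313), np.int64(190), np.int64(203)) base [ 0.516 -0.164  0.   ] mid [ 0.541 -0.153  0.05 ]
reel 0.67 500 (np.int64(270), np.int64(291), np.int64(235), np.int64(262)) base [ 0.753 -0.104 -0.   ] mid [ 0.735 -0.11   0.023]
flux 0.86 610 (np.int64(316), np.int64(335), np.int64(218), np.int64(257)) base [0.7   0.002 0.   ] mid [ 0.698 -0.     0.055]
cup 0.85 647 (np.int64(225), np.int64(250), np.int64(223), np.int64(254)) base [ 0.762 -0.22   0.   ] mid [ 0.742 -0.227  0.03 ]
driver 0.76 280 (np.int64(183), np.int64(225), np.int64(195), np.int64(220)) base [ 0.676 -0.391  0.   ] mid [ 0.636 -0.414  0.01 ]
side bar corner [368. 207.] [ 0.541 -0.071  0.048]
side bar corner [372. 176.] [ 0.576 -0.226  0.048]
side bar corner [385. 178.] [ 0.539 -0.23   0.048]
side bar corner [380. 209.] [ 0.507 -0.075  0.048]
scene bar corner [268. 201.] [ 0.594 -0.206  0.048]
scene bar corner [269. 190.] [ 0.542 -0.226  0.048]
scene bar corner [313. 193.] [ 0.515 -0.095  0.048]
scene bar corner [312. 204.] [ 0.568 -0.08   0.048]
```

Request:
send_rows([
  [[-0.039, 0.031, 0], -0.06],
  [[-0.078, 0.062, 0], -0.12],
  [[-0.117, 0.093, 0], -0.18],
  [[-0.156, 0.124, 0], -0.24],
  [[-0.195, 0.155, 0], -0.3],
], gripper=0.53)

```text
clock: 2.77
tool_pos: [0.2944, -0.4901, 0.2923]
orientation: [-180.0, 0.0, -137.7]
force: [1.5, -0.4, -0.2]
opening: 0.0595
gripper_force: 0.0
```

Request:
send_rows([
  [[-0.048, 0.01, 0], -0.066],
  [[-0.096, 0.02, 0], -0.132],
  [[-0.144, 0.029, 0], -0.198],
  [[-0.192, 0.039, 0], -0.264],
  [[-0.24, 0.049, 0], -0.33],
])

```text
clock: 3.18
tool_pos: [0.4109, -0.3321, 0.2926]
orientation: [-179.9, -0.0, -107.9]
force: [0.2, -0.2, 0.6]
opening: 0.0463
gripper_force: 0.0
```

Request:
send_rows([
  [[-0.049, -0.016, 0], -0.066],
  [[-0.098, -0.033, 0], -0.132],
  [[-0.146, -0.049, 0], -0.198],
  [[-0.195, -0.066, 0], -0.264],
  [[-0.244, -0.082, 0], -0.328],
])

```text
clock: 3.6
tool_pos: [0.5344, -0.1671, 0.2926]
orientation: [-180.0, -0.0, -78.4]
force: [0.7, -0.4, -1.0]
opening: 0.0461
gripper_force: 0.0
```

```bash
python3 - <<'E'
from h import *
p=ctrl.snapshot("wrist"); save(p,"w1.png"); o=ctrl.get_obs()
import pickle; pickle.dump(p,open("w1.pkl","wb"))
K,R,t=cam(p); print((-R.T@t).round(3),R.round(2).tolist(),o["tool_pos"],o["orientation"],o["opening"],o["clock"])
for k,z in dict(catch_pad=.05,bolt_tab=.06,guard=.06,keeper=.048).items():
    for d in ctrl.cut_out(p,k)[:1]:
        m=d["pixels"]; r=cv2.minAreaRect(np.argwhere(m)[:,::-1].astype(np.float32))
        print(k,round(d["conf"],2),m.sum(),ray(p,r[0],z).round(4),[ (c.round(0).tolist(),ray(p,c,z)[:2].round(4).tolist()) for c in cv2.boxPoints(r)])
E
```

```text
[ 0.549 -0.245  0.385] [[-0.98, -0.2, -0.0], [-0.19, 0.94, 0.29], [-0.06, 0.28, -0.96]] [ 0.53841375 -0.16298811  0.29230753] [-1.79852980e+02 -1.01370572e-02 -7.78414798e+01] 0.04651525795738311 3.65
catch_pad 0.98 3641 [ 0.5401 -0.1627  0.05  ] [([298.0, 117.0], [0.5681, -0.2255]), ([328.0, 117.0], [0.5383, -0.2317]), ([328.0, 246.0], [0.5086, -0.092]), ([298.0, 246.0], [0.5421, -0.085])]
bolt_tab 0.86 2269 [ 0.6012 -0.1642  0.06  ] [([222.0, 230.0], [0.6273, -0.0916]), ([245.0, 104.0], [0.6205, -0.2281]), ([288.0, 112.0], [0.5778, -0.2293]), ([265.0, 238.0], [0.5793, -0.0919])]
guard 0.8 28255 [ 0.5721 -0.1369  0.06  ] [([206.0, 68.0], [0.6606, -0.2527]), ([351.0, 68.0], [0.5267, -0.2802]), ([351.0, 334.0], [0.4582, 0.0119]), ([206.0, 334.0], [0.6304, 0.0474])]
keeper 0.66 28487 [ 0.5729 -0.133   0.048 ] [([206.0, 335.0], [0.6332, 0.0597]), ([206.0, 67.0], [0.6648, -0.2539]), ([351.0, 67.0], [0.5261, -0.2824]), ([351.0, 335.0], [0.4545, 0.0229])]
```

View pics/w1.png

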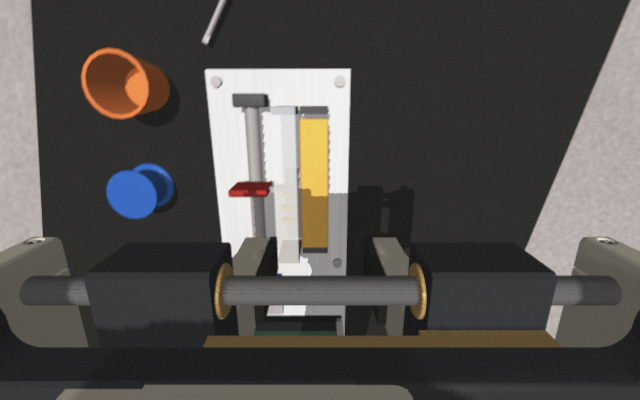

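The wrist view shows the bar from (300,118) to (328,248), the red tab at (250,189) with the guard between them, and the reel at (140,190) and cup at (120,82), both well clear. I'll take a settled shot and measure the bar and tab by colour.

```bash
cat > m.py <<'E'
from h import *
import sys
from scipy.optimize import least_squares
p=ctrl.snapshot("wrist"); save(p,sys.argv[1]); o=ctrl.get_obs()
hsv=cv2.cvtColor(p["color"],cv2.COLOR_RGB2HSV).astype(int); H,S,V=hsv[...,0],hsv[...,1],hsv[...,2]
def rect(m):
    n,l,s,c=cv2.connectedComponentsWithStats(m.astype(np.uint8)); i=1+np.argmax(s[1:,4])
    return cv2.minAreaRect(np.argwhere(l==i)[:,::-1].astype(np.float32)),s[i]
roi=np.zeros(H.shape,bool); roi[60:270,210:400]=1
y,sy=rect((H>18)&(H<32)&(S>150)&(V>90)&roi)
b=cv2.boxPoints(y); w=np.array([ray(p,c,.05)[:2] for c in b])
print("bar",sy,b.round(0).tolist(),w.round(4).tolist())
c=w.mean(0); e=[w[(i+1)%4]-w[i] for i in range(4)]; L=sorted(e,key=np.linalg.norm); print("sizes",[round(np.linalg.norm(v),4) for v in L])
d=L[3]-L[2] if L[3]@L[2]<0 else L[3]+L[2]; d*=np.sign(d[1]); yaw=np.arctan2(-d[0],d[1])
X=np.array([np.cos(yaw),np.sin(yaw)]); Y=np.array([-X[1],X[0]])
O=c+.040*X+.022*Y
print("yaw",np.degrees(yaw).round(2),"centre",c.round(4),"origin",O.round(4))
r,sr=rect(((H<6)|(H>174))&(S>150)&(V>60)&roi)
print("tab px",sr)
for uv,z in (((sr[0],sr[1]+sr[3]),.07),((sr[0]+sr[2],sr[1]+sr[3]),.07),((sr[0],sr[1]),.07),((sr[0]+sr[2],sr[1]),.07)):
    q=ray(p,uv,z)[:2]-O; print("tab top corner dock",(q@X).round(4),(q@Y).round(4))
t=o["tool_pos"][:2]-O
print("tool",o["tool_pos"].round(4),o["orientation"].round(2),"dock",(t@X).round(4),(t@Y).round(4),"force",o["force"].round(1),o["opening"],o["clock"])
E
python3 m.py w2.png
```

```text
bar [ 299  120   28  128 3028] [[299.0, 120.0], [326.0, 120.0], [326.0, 247.0], [299.0, 247.0]] [[0.5649, -0.2246], [0.5381, -0.23], [0.5097, -0.092], [0.5399, -0.086]]
sizes [np.float64(0.0274), np.float64(0.0308), np.float64(0.1409), np.float64(0.1409)]
yaw 10.93 centre [ 0.5382 -0.1581] origin [ 0.5733 -0.1289]
tab px [228 183  42  15 529]
tab top corner dock 0.046 -0.0153
tab top corner dock 0.003 -0.0156
tab top corner dock 0.0448 -0.0311
tab top corner dock 0.0024 -0.0314
tool [ 0.5331 -0.1692  0.2921] [179.98   0.   -78.77] dock -0.0471 -0.0319 force [ 0.  -0.3  0.8] 0.04638381638977543 3.9
```

Request:
send_rows([
  [[0.0176, -0.0505, 0], 0],
  [[0.0176, -0.0505, 0.03], 0],
  [[0.0176, -0.0505, 0.08], 0],
  [[0.0176, -0.0505, 0.12], 0],
  [[0.0176, -0.0505, 0.15], 0],
])

```text
clock: 4.32
tool_pos: [0.5739, -0.1762, 0.1695]
orientation: [179.9, 0.1, -78.9]
force: [0.3, -0.5, 0.3]
opening: 0.0465
gripper_force: 0.0
```

```bash
python3 - <<'E'
from h import *
ctrl.snapshot("wrist")
p=ctrl.snapshot("wrist"); o=ctrl.get_obs(); save(p,"w3.png")
O=np.array([.5733,-.1289]);a=np.radians(11.1);X=np.array([np.cos(a),np.sin(a)]);Y=np.array([-X[1],X[0]])
t=o["tool_pos"][:2]-O; print(o["tool_pos"],o["orientation"],t@X,t@Y,o["clock"])
s=ctrl.snapshot("side"); x,y=proj(s,[.6,-.13,.08])[0].astype(int)
c=s["color"][y-50:y+50,x-65:x+65]
w=p["color"]
c=cv2.resize(c,(640,492),interpolation=cv2.INTER_CUBIC); cv2.imwrite("pics/s3.png",c[...,::-1])
E
```

```text
[ 0.57260169 -0.17600014  0.16807795] [ 1.79569061e+02  1.26496189e-01 -7.89041588e+01] -0.009753055697127875 -0.04608457721163979 4.4167
```

View pics/w3.png

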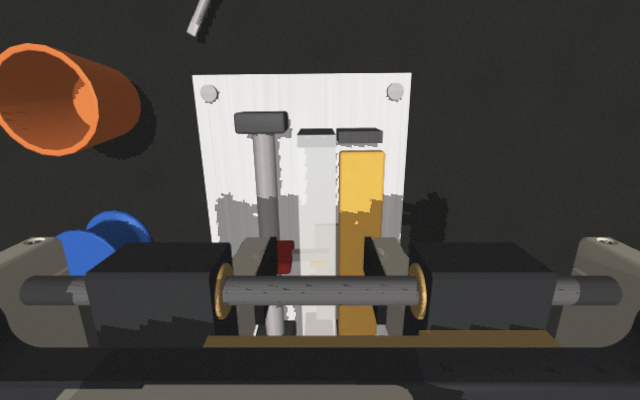

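View pics/s3.png

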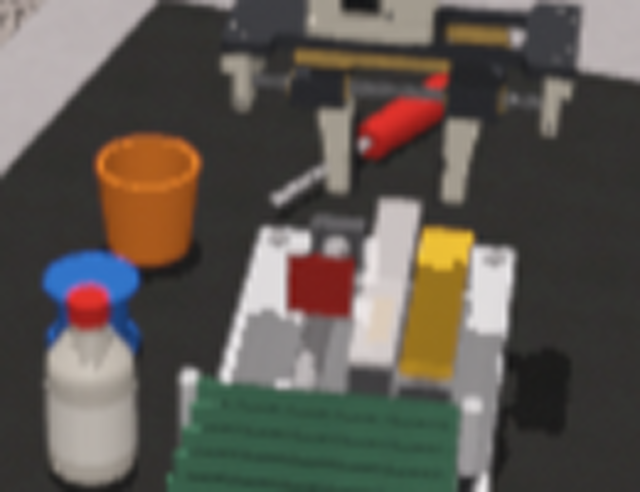

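Both views show the fingers straddling the guard, with the bar under the right finger. From the guard at column 317 and the bar at 361, the tool sits about 5 mm too far toward dock -x, so I'll correct that and descend.

Request:
send_rows([
  [[0, -0.006, 0], 0],
  [[0, -0.006, 0.02], 0],
  [[0, -0.006, 0.04], 0],
  [[0, -0.006, 0.055], 0],
  [[0, -0.006, 0.055], 0],
])

```text
clock: 4.88
tool_pos: [0.5808, -0.1741, 0.1284]
orientation: [-180.0, 0.0, -78.8]
force: [-0.4, -0.5, -0.7]
opening: 0.0464
gripper_force: 0.0
```

```bash
python3 - <<'E'
from h import *
p=ctrl.snapshot("wrist"); save(p,"w4.png")
s=ctrl.snapshot("side"); o=ctrl.get_obs(); x,y=proj(s,[.6,-.13,.08])[0].astype(int)
print(o["tool_pos"],o["orientation"],o["force"],o["clock"])
s2=ctrl.snapshot("scene"); u,v=proj(s2,[.6,-.15,.06])[0].astype(int)
f=lambda c:cv2.resize(c,(400,400),interpolation=cv2.INTER_CUBIC)
cv2.imwrite("pics/s4.png",np.hstack([f(s["color"][y-45:y+45,x-45:x+45]),f(s2["color"][v-40:v+40,u-40:u+40])])[...,::-1])
E
```

```text
[ 0.58172007 -0.17422147  0.13011808] [-1.79864475e+02 -5.09906596e-02 -7.87174976e+01] [-0.80656187 -0.68245812  0.22558504] 4.9833
```

View pics/s4.png

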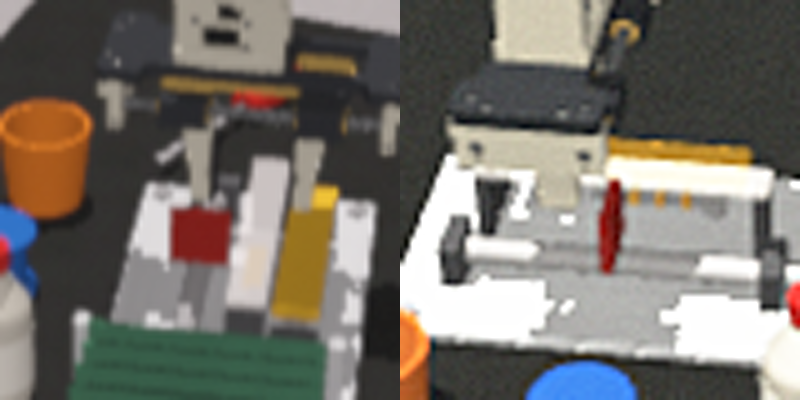

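View pics/w4.png

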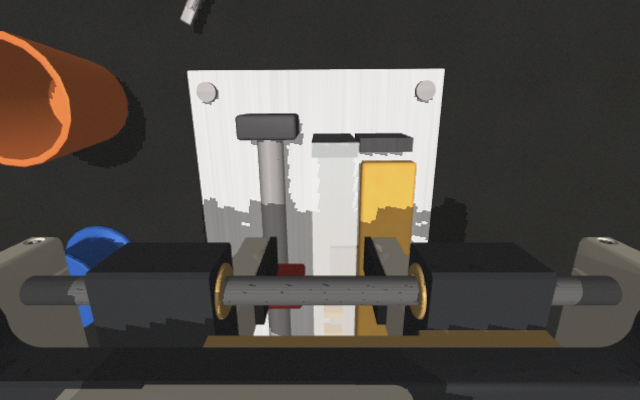

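Side and scene crops: the left finger is behind the tab on its -y side with a small gap, and the right finger is over the bar. In the wrist view the guard centre (335) and bar centre (388) put the tool at x ≈ -2.5, so I'll shift back 4 mm and press.

Request:
send_rows([
  [[0, 0.005, 0], 0],
  [[0, 0.005, 0.01], 0],
  [[0, 0.005, 0.02], 0],
  [[0, 0.005, 0.028], 0],
  [[0, 0.005, 0.031], 0],
])

```text
clock: 5.45
tool_pos: [0.5776, -0.1749, 0.105]
orientation: [-179.9, -0.1, -78.6]
force: [-8.7, 6.8, 40.2]
opening: 0.0463
gripper_force: 19.5
```

Request:
send_rows([
  [[0, 0, 0], 0],
  [[0, 0, 0], 0],
  [[0, 0, 0], 0],
  [[0, 0, 0], 0],
  [[0, 0, 0], 0],
])

```text
clock: 5.87
tool_pos: [0.5775, -0.1748, 0.1055]
orientation: [-179.9, -0.1, -78.7]
force: [-4.4, 3.0, 22.5]
opening: 0.0467
gripper_force: 11.1
```

```bash
python3 - <<'E'
from h import *
s=ctrl.snapshot("side"); o=ctrl.get_obs(); x,y=proj(s,[.6,-.13,.08])[0].astype(int)
print(o["tool_pos"],o["orientation"],o["force"],o["moment"],o["clock"])
s2=ctrl.snapshot("scene"); u,v=proj(s2,[.6,-.15,.06])[0].astype(int)
f=lambda c:cv2.resize(c,(400,400),interpolation=cv2.INTER_CUBIC)
cv2.imwrite("pics/s5.png",np.hstack([f(s["color"][y-45:y+45,x-45:x+45]),f(s2["color"][v-40:v+40,u-40:u+40])])[...,::-1])
E
```

```text
[ 0.57748334 -0.17478512  0.10547091] [-1.79906822e+02 -7.29896085e-02 -7.86533376e+01] [-4.3910557   3.50402244 22.40846221] [ 1.16251484  2.32032115 -0.08426173] 5.9167
```

View pics/s5.png

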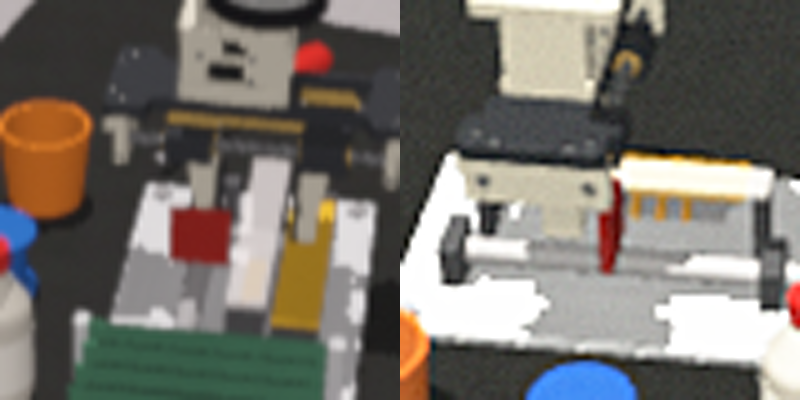

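The side view shows the bar pressed down under the right finger. Force is 22 N at tip height about 39.5 mm, so it is on its stop, and the tab is still ahead of the left finger. Sliding now.

Request:
send_rows([
  [[-0.006, 0, -0.0006], 0],
  [[-0.013, 0, -0.0006], 0],
  [[-0.02, 0, -0.0006], 0],
  [[-0.027, 0, -0.0006], 0],
  [[-0.034, 0, -0.0006], 0],
])

```text
clock: 6.38
tool_pos: [0.5735, -0.1498, 0.1058]
orientation: [-179.8, -0.2, -78.6]
force: [1.7, -11.3, 12.9]
opening: 0.0466
gripper_force: 8.1
```

Request:
send_rows([
  [[-0.008, 0, 0], 0],
  [[-0.016, 0, 0], 0],
  [[-0.024, 0, 0], 0],
  [[-0.032, 0, 0], 0],
  [[-0.038, 0, 0], 0],
])

```text
clock: 6.8
tool_pos: [0.5673, -0.1197, 0.1057]
orientation: [-179.8, -0.2, -78.6]
force: [1.1, -11.3, 13.8]
opening: 0.0462
gripper_force: 7.4
```

Request:
send_rows([
  [[-0.002, 0, 0], 0],
  [[-0.004, 0, 0], 0],
  [[-0.005, 0, 0], 0],
  [[-0.005, 0, 0], 0],
  [[-0.005, 0, 0], 0],
])

```text
clock: 7.22
tool_pos: [0.5666, -0.1163, 0.1057]
orientation: [-179.8, -0.2, -78.6]
force: [1.5, -13.0, 13.7]
opening: 0.0464
gripper_force: 8.8
```

Request:
send_rows([
  [[-0.002, 0, 0], 0],
  [[-0.004, 0, 0], 0],
  [[-0.005, 0, 0], 0],
  [[-0.005, 0, 0], 0],
  [[-0.005, 0, 0], 0],
])

```text
clock: 7.63
tool_pos: [0.5664, -0.1156, 0.1057]
orientation: [-179.8, -0.4, -78.8]
force: [7.6, -36.3, 6.8]
opening: 0.0466
gripper_force: 20.0
```

```bash
python3 - <<'E'
from h import *
s=ctrl.snapshot("side"); o=ctrl.get_obs(); x,y=proj(s,[.59,-.10,.08])[0].astype(int)
print(o["tool_pos"],o["force"],o["clock"])
s2=ctrl.snapshot("scene"); u,v=proj(s2,[.6,-.10,.06])[0].astype(int)
a=np.radians(11.1);X=np.array([np.cos(a),np.sin(a)]);Y=np.array([-X[1],X[0]]);O=np.array([.5733,-.1289])
for q in (0.03,.054): print(q,proj(s2,[*(O+.028*X+(q-.027)*Y),.07])[0]-[u-40,v-40])
f=lambda c:cv2.resize(c,(400,400),interpolation=cv2.INTER_CUBIC)
cv2.imwrite("pics/s6.png",np.hstack([f(s["color"][y-45:y+45,x-45:x+45]),f(s2["color"][v-40:v+40,u-40:u+40])])[...,::-1])
E
```

```text
[ 0.56647769 -0.11560311  0.10575198] [  8.40275125 -35.73703669   6.8104014 ] 7.6833
0.03 [33.75520366 36.38968909]
0.054 [42.28273764 37.09998257]
```

View pics/s6.png

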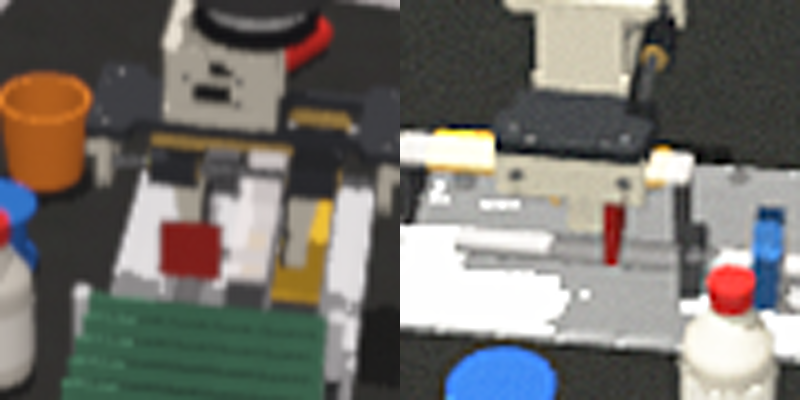

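The tab sits at 42.8 px in the scene crop, against 42.3 predicted for 54 mm of travel, so the bolt is home and the bar is still held down. Releasing straight up.

Request:
send_rows([
  [[0.003, 0, -0.004], 0],
  [[0.003, 0, -0.015], 0],
  [[0.003, 0, -0.04], 0],
  [[0.003, 0, -0.07], 0],
  [[0.003, 0, -0.11], 0],
])

```text
clock: 8.15
tool_pos: [0.5625, -0.1135, 0.1896]
orientation: [179.6, 0.0, -78.8]
force: [1.5, 0.9, -0.1]
opening: 0.0467
gripper_force: 0.0
```

Request:
send_rows([
  [[0, 0, -0.04], 0],
  [[0, 0, -0.08], 0],
  [[0, 0, -0.1], 0],
  [[0, 0, -0.1], 0],
  [[0, 0, -0.1], 0],
])

```text
clock: 8.57
tool_pos: [0.5644, -0.1126, 0.272]
orientation: [-179.9, 0.0, -78.7]
force: [-0.7, 0.2, -0.7]
opening: 0.0466
gripper_force: 0.0
```

```bash
python3 - <<'E'
from h import *
s=ctrl.snapshot("side"); o=ctrl.get_obs(); x,y=proj(s,[.59,-.10,.08])[0].astype(int)
print(o["tool_pos"],o["force"],o["clock"])
s2=ctrl.snapshot("scene"); u,v=proj(s2,[.6,-.10,.06])[0].astype(int)
f=lambda c:cv2.resize(c,(400,400),interpolation=cv2.INTER_CUBIC)
cv2.imwrite("pics/s7.png",np.hstack([f(s["color"][y-45:y+45,x-45:x+45]),f(s2["color"][v-40:v+40,u-40:u+40])])[...,::-1])
E
```

```text
[ 0.56381479 -0.11263936  0.27086352] [-0.59929099  0.04652627 -1.1019244 ] 8.6167
```

View pics/s7.png

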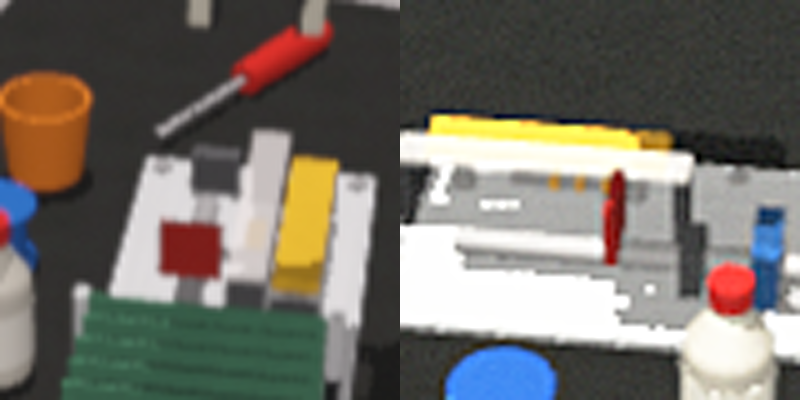

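The yellow bar is back up, the red tab is still home at (614,215), and the bystanders have not moved. Handing in.

```bash
python3 -c "
from plant import ctrl
print(ctrl.close_job())"
```

```text
the job is handed in; nothing more can be done
None
```

The job is handed in: the bolt is home in the keeper, the catch has sprung back up, and the reel, bottle, cup and screwdriver look undisturbed in the last pictures, but no verdict came back.

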